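# Refit the depositor's pistons and hold its cover for screwing

## Robot

A 6-joint arm with a two-finger parallel gripper is mounted at the origin on the work surface. World frame = base frame: x ahead of the robot, y to its left, z up, the work surface at z = 0. Lengths are in m, angles in rad, forces in N, time in s.
With the tool pointing down it reaches from about 0.375 to 0.925 m from the base axis. Payload 5.7 kg.
Tool frame: the origin (TCP) lies midway between the tips of the shut fingers; the grasp point (between the pads) lies 19 mm behind it; z points along the fingers, y is the line along which they close (so a half turn about z gives the same grasp; the last joint's range is limited). The gripper opens to 88 mm and grips with 3 to 60 N. Pads are 20 mm wide; open, the fingers measure 115 mm over their backs; the gripper's body (75 mm by 178 mm) begins 61 mm behind the grasp point.
Start: joints at [1.226, 0.359, 1.51, -0, 1.272, -0.115], TCP at [0.137, 0.584, 0.223] pointing down, gripper open.
Joint ranges: [-2.97, 2.97], [-1.01, 2.36], [0.21, 2.38], [-0.96, 4.11], [0.2, 2.71], [-2.98, 2.98]. Speed limits (rad/s): [2.39, 2.39, 3.14, 3.14, 3.14, 3.14].

## Interface

Orientations are given as a unit quaternion [x, y, z, w].
In Python, from bench import move_ptp, servo_line, goto_joints, move_gripper, sleep, inverse_kinematics, capture, PlanningError, close_job, spot_in, silhouettes, current_clock, current_joint_pos, current_qvel, current_joint_torque, current_position, current_orientation, current_force, current_torque, current_finger_gap, current_grip_force gives the robot as it stands. Calls block until the motion is done:
- move_ptp(position, orientation): joint-space move of the TCP to a pose.
- servo_line(position, orientation=None, rate=0.15, contact_N=None): straight line of the TCP; orientation=None keeps the orientation; rate is the mean speed in m/s. With contact_N (N) it stops when the force on the tool has changed by that much, and returns True; else False.
- goto_joints(angles): joint-space move.
- move_gripper(opening): finger opening in m; the grip force is fixed at half the most; returns when the fingers have stopped.
- sleep(seconds).
- inverse_kinematics(position, orientation): joint angles nearest the present ones, or None.
- capture(name): name is "side" or "top" or "wrist"; returns a dict with "image" (384x512x3 uint8, blue, green, red), "range_z" (384x512 float32, m along the optical axis (not along the pixel's ray), 0 where there is no reading), "intrinsics" (3x3 intrinsics, pixels), "R" (3x3) and "t" (3): a world point X has camera coordinates R X + t. Camera axes: x right, y down, z forward; pixel columns grow to the right and rows downward; lengths in m; the calibration is good to about 2 mm. A picture is of the moment at which its call begins.
A pose or a line that the arm cannot do raises PlanningError and nothing moves.
- close_job(): hands the job in; it is judged then, once.
Trained networks look in the newest picture that a camera, given by its name, has taken for a name from the list of things; names that differ only in an ending like _2 or _b are one class to them, and where a whole thing is asked for, a point or a joint stands for the part that bears it (a point fixed in the world has none). Each returns a list of dicts, best first, with "conf" (0 to 1); they miss things now and then, are a little off and sometimes report something else, mostly with a low value. They report only what shows in the picture. A call takes as long as a camera call. They do not tell look-alikes from the thing itself.
- spot_in(camera, query): "xy" ([column, row] in pixels, amid what is visible of it).
- silhouettes(camera, query): "region" (384x512 bool, what is visible of it) and "xy" ([column, row] in pixels, amid what is visible of it).
Readings, each from a call of its own:
- current_clock(): time.
- current_joint_pos(): joint angles.
- current_qvel(): joint speeds.
- current_joint_torque(): joint torques, N m.
- current_position(): TCP position.
- current_orientation(): TCP orientation.
- current_force(): force on the tool from outside, world axes, zero at the start.
- current_torque(): the same for the moment, N m.
- current_finger_gap(): finger opening in m.
- current_grip_force(): force on a finger pad.
Only numpy, scipy, OpenCV 4.12 (cv2) and the standard library are available. Lean on these libraries where they do the work, as an engineer would, in place of code of your own. Each camera call takes 0.05 s, during which the arm holds its last target. There are 200 camera calls.

## Task

Put the chocolate depositor's valve block back together: first drop the thicker piston fully home into the large bore by the inlet stub and let it go, then the thinner piston into the small bore. Then take the cover plate by its lug, bring it over the block the right way round and finish while still holding it still and level there, about 15 mm above the block's top with the stems through its windows and touching nothing but the gripper, so that every threaded hole shows whole through its screw hole. Leave everything else on the counter where it is.

Things in the scene. Friction and masses are not known exactly. Their poses are not given: they have to be found in the camera images.
- block: Aluminium depositor valve block, fixed, on the robot's left or right, yaw within 25 degrees. Origin: mid underside, on the counter; z up; level top at z=55 mm. T-shaped from above: wide part x -90..66, y -48..48 mm; tongue x 66..108, y -24..24. A pipe stub (inlet, flange 50 mm across, centre at z=29) leaves the wide end along -x to x=-140. In the top: two bores on the x axis, three threaded holes.
- bore_large (a point): Centre of the mouth of the large bore in the block's top, at block x=-45, y=0, nearer the inlet stub: 29 mm diameter, edge bevelled 2 mm, flat floor 40 mm below the mouth.
- bore_small (a point): Centre of the mouth of the small bore in the block's top, at block x=+45, y=0, nearer the tongue: 21 mm diameter, edge bevelled 2 mm, flat floor 40 mm below the mouth.
- thread_a (a point): Centre of the mouth of a 7 mm threaded hole in the block's top, at block x=-76, y=+34.
- thread_b (a point): The same, at block x=-76, y=-34.
- thread_c (a point): The same, in the tongue, at block x=+92, y=0.
- piston_large: Thicker steel piston, loose, upright on the counter between block and cover, 110 to 210 g. Origin: centre of its underside, z up its length. Body 26 mm diameter, 40 mm tall, bevelled foot; on top a round stem, 12 mm diameter, 34 mm long, to grip (74 mm in all). Home in its bore, the body is flush with the block's top and only the stem stands out.
- piston_small: The thinner dosing piston, steel, loose, standing upright on the counter, 70 to 130 g: body 18 mm in diameter and 40 mm tall, the same 12 mm stem 34 mm long on top. Origin: centre of its underside, z up its length.
- cover: Loose 6 mm steel plate with the block's T outline, flat on the counter on the other side, yaw within 25 degrees, 0.27 to 0.42 kg. Origin: mid underside, under its centre of mass; aligned when origin is above the block's and x along its x. On top at the origin a black lug: 40 mm along x, 12 mm along y, z=6..46 mm. 26 mm windows for the stems at x=-45 and 45, y=0; three 15 mm screw holes.
- hole_a (a point): Centre of a 15 mm screw hole of the cover, at its underside, cover x=-76, y=+34; belongs over thread_a.
- hole_b (a point): The same, at cover x=-76, y=-34; belongs over thread_b.
- hole_c (a point): The same, in the cover's tongue, at cover x=+92, y=0; belongs over thread_c.
- gasket: Bystander: black rubber ring 38 mm across, 5 mm tall, lying between the pistons. Origin: centre of its underside.
- nozzle: Bystander: steel filling cone 45 mm tall, 40 mm across its foot. Origin: centre of its underside.
- dish: Bystander: small white bowl, 90 mm across, 30 mm tall. Origin: centre of its underside.
- spatula: Bystander: spatula lying beyond the left place.
- wrench: Bystander: wrench lying at the right.
- jar: Bystander: amber jar 80 mm across, 110 mm tall, at the left. Origin: centre of its underside.
- brush: Bystander: brush lying at the left.
Mind the look-alikes: they are no part of the job. Leave any yellow look-alike of the piston_large alone.

How it is judged:
By the outcome, as a careful person would: the job done as asked, in the order asked, and still so for the second after the job is handed in, while the arm keeps its last pose, push and grip.
It also fails if it takes over 72 s, if anything falls off the work surface, if the arm or the gripper's body presses on something with over 40 N, if the wrist force passes 120 N, or if a joint passes its speed limit or range.

## Working session

There is one attempt and no reset: what is moved stays moved. The work goes in short steps, each a Python script; the robot and the scene stay as the last script left them, time stands still between calls to the robot, and variables do not carry over. Pictures are saved under pics/ and viewed, at most 10 in all, crops included, and the job is handed in when it is done.

```bash
mkdir -p pics; ls; python3 - <<'E'
from bench import *
import cv2,numpy as np
for c in ["top","side"]:
    d=capture(c); cv2.imwrite(f"pics/{c}0.png",cv2.resize(d["image"],(800,600)))
    K=d["intrinsics"];print(c,K[0,0],K[0,2],K[1,2],(-d["R"].T@d["t"]).round(3))
    for n in ["block","bore_large","bore_small","thread_a","piston_large","piston_small","cover","hole_a","gasket","nozzle"]:
        o=[]
        for s in spot_in(c,n)[:4]:
            u,v=np.array(s["xy"]); z=d["range_z"][int(v),int(u)]
            X=d["R"].T@(z*np.linalg.inv(K)@[u,v,1]-d["t"])
            o.append((round(s["conf"],2),int(u),int(v),X.round(3).tolist()))
        print(n,o)
print(current_clock())
E
```

```text
pics
top 458.0818387697714 261.4388578825197 193.02601797157791 [0.35  0.028 1.697]
block [(0.82, 201, 196, [0.52, 0.249, 0.054])]
bore_large [(0.78, 201, 192, [0.535, 0.25, 0.056])]
bore_small [(0.85, 204, 195, [0.526, 0.239, 0.048])]
thread_a [(0.95, 198, 196, [0.521, 0.259, 0.056])]
piston_large [(0.56, 344, 188, [0.563, -0.272, 0.038]), (0.54, 305, 139, [0.749, -0.129, 0.006]), (0.38, 264, 171, [0.613, 0.022, 0.07])]
piston_small []
cover [(0.67, 344, 187, [0.563, -0.269, 0.049])]
hole_a [(0.6, 340, 186, [0.574, -0.261, 0.015])]
gasket [(0.38, 265, 198, [0.525, 0.015, 0.004])]
nozzle [(0.52, 250, 135, [0.753, 0.077, 0.04]), (0.45, 204, 197, [0.518, 0.236, 0.059])]
side 368.8660439379014 253.19513285770591 193.228228944605 [0.295 0.776 0.884]
block [(0.88, 239, 264, [0.52, 0.268, 0.054])]
bore_large [(0.73, 240, 265, [0.517, 0.271, 0.054])]
bore_small [(0.96, 235, 263, [0.53, 0.27, 0.057]), (0.45, 264, 202, [0.537, -0.015, -0.001])]
thread_a [(0.72, 239, 265, [0.517, 0.27, 0.052]), (0.43, 295, 119, [0.553, -0.498, 0.007])]
piston_large [(0.65, 226, 187, [0.664, -0.009, 0.036]), (0.16, 275, 152, [0.568, -0.258, 0.012])]
piston_small []
cover [(0.93, 279, 156, [0.55, -0.251, 0.006])]
hole_a [(0.89, 274, 153, [0.571, -0.257, 0.011]), (0.29, 213, 165, [0.766, -0.128, 0.008])]
gasket [(0.59, 261, 200, [0.55, -0.02, -0.001]), (0.19, 239, 264, [0.518, 0.268, 0.053])]
nozzle [(0.54, 189, 204, [0.753, 0.087, 0.027])]
1.1
```

View pics/top0.png

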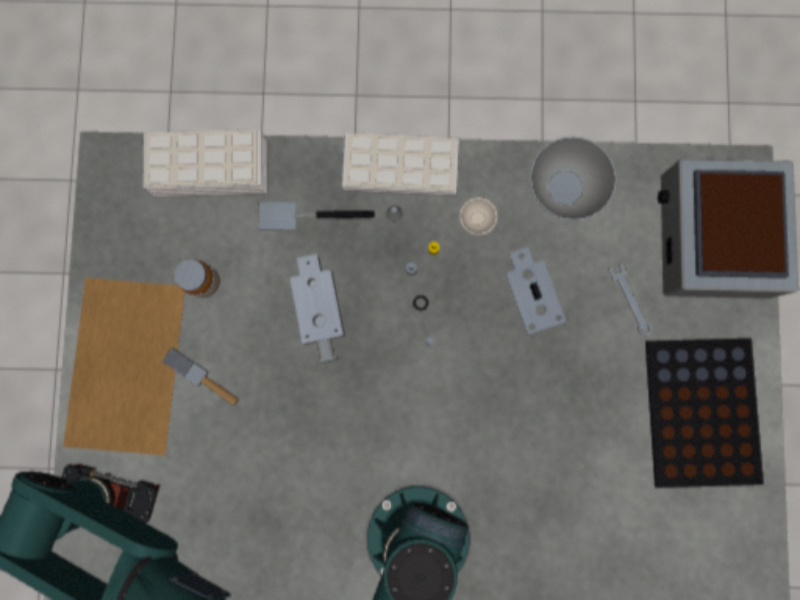

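View pics/side0.png

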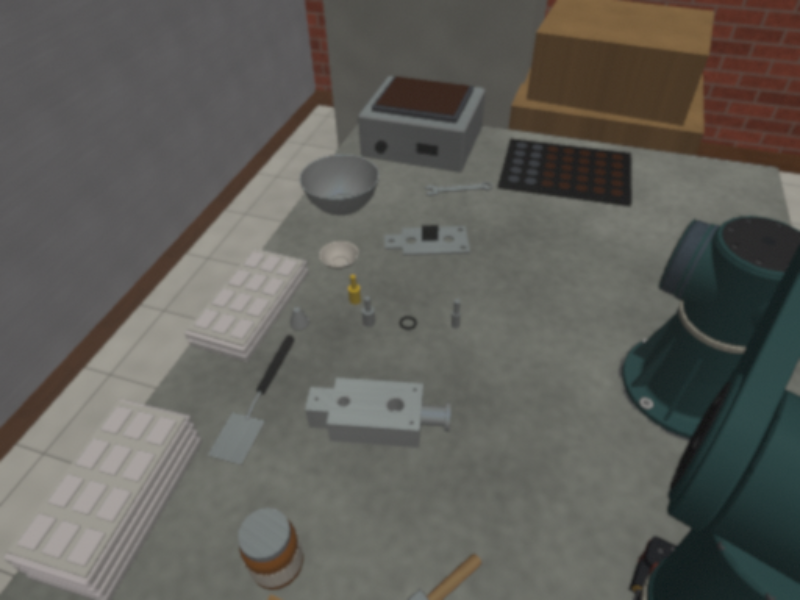

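Top view (native px): the candidates for the thick piston are the steel piece at (263,171), the yellow look-alike at (277,158), the thin steel piston at (275,218) and the nozzle at (252,136). By the description I choose the steel one at (263,171). The block is at (201,197) and the cover at (343,187), both with their tongue away from the robot.

I'll look from close by with the wrist camera, block first.

```bash
cat > h.py <<'E'
from bench import *
import cv2,numpy as np
from scipy.spatial.transform import Rotation as Ro
def down(yaw):  # tool x at heading yaw, z down
    c,s=np.cos(yaw),np.sin(yaw)
    return Ro.from_matrix(np.array([[c,s,0],[s,-c,0],[0,0,-1]])).as_quat()
def at_z(d,uv,z):
    r=d["R"].T@np.linalg.inv(d["intrinsics"])@[uv[0],uv[1],1]; c=-d["R"].T@d["t"]
    return c+r*(z-c[2])/r[2]
def cloud(d):
    v,u=np.mgrid[:384,:512]; z=d["range_z"]
    P=np.stack([u,v,np.ones_like(u)],-1)@np.linalg.inv(d["intrinsics"]).T*z[...,None]
    return (P-d["t"])@d["R"]
E
python3 - <<'E'
from h import *
d=capture("wrist");p=np.array(current_position());Rt=Ro.from_quat(current_orientation()).as_matrix()
print(current_orientation(),Rt.round(2).tolist())
print("cam in tool",(Rt.T@(-d["R"].T@d["t"]-p)).round(3),(d["R"]@Rt).round(2).tolist(),d["intrinsics"][0,0])
for yaw in (0,np.pi,.2,-.2,np.pi/2,-np.pi/2):
    for q in ([.52,.25,.3],[.6,0,.2],[.56,-.26,.2]):
        j=inverse_kinematics(q,down(yaw));print(round(yaw,1),q,None if j is None else np.round(j,2))
E
```

```text
[ 1.14651766e-01  9.93405743e-01 -4.06126900e-05 -6.92462238e-06] [[-0.97, 0.23, -0.0], [0.23, 0.97, -0.0], [0.0, -0.0, -1.0]]
cam in tool [ 0.069 -0.001 -0.163] [[0.0, 1.0, 0.0], [-0.97, 0.0, -0.25], [-0.25, -0.0, 0.97]] 284.2061753837801
0 [0.52, 0.25, 0.3] [ 0.33  0.27  1.45 -0.    1.42  1.9 ]
0 [0.6, 0, 0.2] [-0.12  0.38  1.54 -0.    1.22  1.46]
0 [0.56, -0.26, 0.2] [-0.55  0.4   1.5  -0.    1.24  1.02]
3.1 [0.52, 0.25, 0.3] [ 0.33  0.27  1.45 -0.    1.42 -1.24]
3.1 [0.6, 0, 0.2] [-0.12  0.38  1.54 -0.    1.22 -1.69]
3.1 [0.56, -0.26, 0.2] [-0.55  0.4   1.5  -0.    1.24 -2.12]
0.2 [0.52, 0.25, 0.3] [ 0.33  0.27  1.45 -0.    1.42  1.7 ]
0.2 [0.6, 0, 0.2] [-0.12  0.38  1.54 -0.    1.22  1.26]
0.2 [0.56, -0.26, 0.2] [-0.55  0.4   1.5  -0.    1.24  0.82]
-0.2 [0.52, 0.25, 0.3] [ 0.33  0.27  1.45 -0.    1.42  2.1 ]
-0.2 [0.6, 0, 0.2] [-0.12  0.38  1.54 -0.    1.22  1.66]
-0.2 [0.56, -0.26, 0.2] [-0.55  0.4   1.5  -0.    1.24  1.22]
1.6 [0.52, 0.25, 0.3] [ 0.33  0.27  1.45 -0.    1.42  0.33]
1.6 [0.6, 0, 0.2] [-0.12  0.38  1.54 -0.    1.22 -0.12]
1.6 [0.56, -0.26, 0.2] [-0.55  0.4   1.5  -0.    1.24 -0.55]
-1.6 [0.52, 0.25, 0.3] [ 0.33  0.27  1.45 -0.    1.42 -2.81]
-1.6 [0.6, 0, 0.2] None
-1.6 [0.56, -0.26, 0.2] [-0.55  0.4   1.5  -0.    1.24  2.6 ]
```

```bash
python3 - <<'E'
from h import *
import pickle
for nm,p in (("block",[.52,.25,.22]),("pist",[.56,.01,.16])):
    move_ptp(p,down(.2)); sleep(.1)
    d=capture("wrist"); pickle.dump(d,open(nm+".pkl","wb"))
    cv2.imwrite(f"pics/{nm}.png",d["image"])
    q=["bore_large","bore_small","thread_a","block"] if nm=="block" else ["piston_large","piston_small","gasket"]
    for n in q:
        print(n,[(round(s["conf"],2),np.round(s["xy"],1).tolist(),at_z(d,s["xy"],.055 if nm=="block" else .074).round(4).tolist()) for s in spot_in("wrist",n)[:5]])
print(current_clock())
a,b=[cv2.imread(f"pics/{n}.png") for n in ("block","pist")]
cv2.imwrite("pics/both.png",cv2.resize(np.hstack([a,b]),(800,300)))
E
```

```text
bore_large [(0.6, [255.5, 163.9], [0.5351, 0.2486, 0.055])]
bore_small [(0.92, [255.6, 160.9], [0.5386, 0.2492, 0.055])]
thread_a [(0.81, [256.0, 160.2], [0.5395, 0.249, 0.055])]
block [(0.62, [256.1, 161.5], [0.538, 0.2485, 0.055])]
piston_large [(0.9, [248.8, 124.3], [0.6204, 0.0256, 0.074]), (0.88, [308.1, 78.6], [0.6661, -0.015, 0.074]), (0.73, [36.8, 158.2], [0.5545, 0.2026, 0.074])]
piston_small [(0.7, [254.4, 302.4], [0.4499, -0.0146, 0.074])]
gasket [(0.96, [264.3, 196.9], [0.56, -0.001, 0.074])]
4.625
```

View pics/both.png

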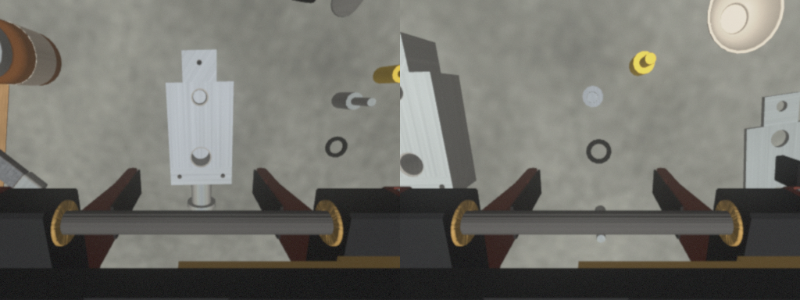

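The left half shows the block: threads near native px (255,79), (230,225) and (281,225), large bore (257,200), small bore (255,124). The right half shows the steel thick piston at (249,124), the yellow one at (308,79), the gasket at (264,197) and the thin piston at (254,302).

```bash
cat > fit.py <<'E'
from h import *
def rigid(M,W):  # 2D model->world
    Mc,Wc=M.mean(0),W.mean(0); H=(M-Mc).T@(W-Wc)
    th=np.arctan2(H[0,1]-H[1,0],H[0,0]+H[1,1]); R=np.array([[np.cos(th),-np.sin(th)],[np.sin(th),np.cos(th)]])
    t=Wc-R@Mc; return th,t,W-(M@R.T+t)
def dark_blob(img,uv,w=9):
    g=cv2.cvtColor(img,cv2.COLOR_BGR2GRAY).astype(float); u,v=np.round(uv).astype(int)
    s=g[v-w:v+w+1,u-w:u+w+1]; k=np.clip(np.median(s)-25-s,0,None)
    yy,xx=np.mgrid[-w:w+1,-w:w+1]; return np.array([u+(k*xx).sum()/k.sum(),v+(k*yy).sum()/k.sum()])
E
python3 - <<'E'
from fit import *
import pickle
d=pickle.load(open("block.pkl","rb"))
uv=[dark_blob(d["image"],p,6) for p in ((230,225),(281,225),(255,79))]
print(np.round(uv,1).tolist())
W=np.array([at_z(d,p,.055)[:2] for p in uv]);M=np.array([[-.076,.034],[-.076,-.034],[.092,0]])
th,t,r=rigid(M,W);print("block",th,t,r.round(4).tolist())
P=cloud(d); m=(abs(P[...,2]-.055)<.004)&(np.hypot(P[...,0]-t[0],P[...,1]-t[1])<.13)
c,s=np.cos(th),np.sin(th); q=(P[m][:,:2]-t)@np.array([[c,-s],[s,c]])
print("top z",np.median(P[m][:,2]),"x",np.percentile(q[:,0],[.3,99.7]),"wide y",np.percentile(q[q[:,0]<.06][:,1],[.5,99.5]),"tongue y",np.percentile(q[q[:,0]>.075][:,1],[1,99]))
e=pickle.load(open("pist.pkl","rb"));P=cloud(e)
for n,g in (("large",(.62,.0256)),("small",(.45,-.015)),("yellow",(.666,-.015))):
    m=(P[...,2]>.063)&(P[...,2]<.085)&(np.hypot(P[...,0]-g[0],P[...,1]-g[1])<.03)
    print(n,m.sum(),np.median(P[m],0).round(4) if m.any() else "", (P[m].max(0)+P[m].min(0))/2 if m.any() else "")
im=cv2.resize(e["image"][60:340,180:360],None,fx=2,fy=2)
im2=cv2.resize(d["image"][50:250,190:320],None,fx=2.8,fy=2.8)
cv2.imwrite("pics/crop.png",np.hstack([im[:560],im2]))
E
```

```text
[[229.4, 225.5], [284.8, 224.4], [254.6, 79.5]]
block 0.22335641803384837 [0.53542994 0.24806917] [[-0.0, 0.0001], [0.0001, -0.0], [-0.0, -0.0]]
top z 0.055878755108499156 x [-0.08955724  0.1069972 ] wide y [-0.04749314  0.04766503] tongue y [-0.02316663  0.02368865]
large 154 [0.6199 0.0282 0.075 ] [0.61975027 0.02835847 0.075211  ]
small 111 [ 0.4486 -0.0176  0.0744] [ 0.44752446 -0.01747441  0.07143577]
yellow 214 [ 0.6701 -0.023   0.0748] [ 0.67113969 -0.02367496  0.07005985]
```

View pics/crop.png

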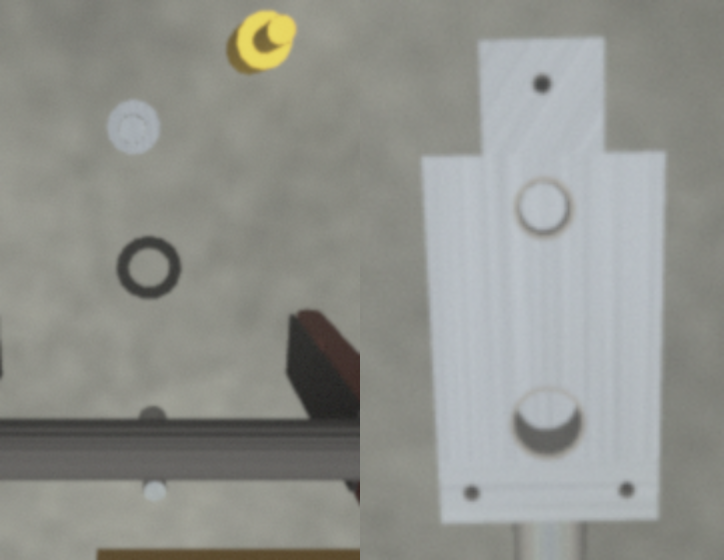

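The crop confirms the choice: the steel piston with its stem concentric as seen from above, with the yellow one separate. The block fit is good to 0.1 mm. Inserting the large piston next.

```bash
cat > ins.py <<'E'
from fit import *
TH,T=.22336,np.array([.53543,.24807])
def b2w(x,y=0): c,s=np.cos(TH),np.sin(TH); return T+[c*x-s*y,s*x+c*y]
def insert(p,bx):
    q=down(TH); b=b2w(bx)
    move_gripper(.04); move_ptp([*p,.11],q); servo_line([*p,.046],q,rate=.12)
    move_gripper(0); print("gap",current_finger_gap(),current_grip_force())
    servo_line([*p,.14],q,rate=.25); move_ptp([*b,.14],q); servo_line([*b,.108],q,rate=.15); sleep(.1)
    hit=servo_line([*b,.0615],q,rate=.05,contact_N=8)
    print("hit",hit,current_position(),current_force(),"gap",current_finger_gap(),current_clock())
    return hit
E
python3 - <<'E'
from ins import *
print(insert(np.array([.6198,.0283]),-.045))
E
```

```text
gap 0.011073219273976653 29.9982351064682
hit True [0.49092086 0.23792683 0.06131608] [-0.79178427 -0.3611816   4.21749553] gap 0.01123301825995991 10.025
True
```

```bash
python3 - <<'E'
from ins import *
import pickle
move_gripper(.04); b=b2w(-.045); servo_line([*b,.12],rate=.25)
move_ptp([.40,-.02,.16],down(TH)); sleep(.1); d=capture("wrist"); pickle.dump(d,open("s.pkl","wb"))
print([(s["conf"],np.round(s["xy"])) for s in spot_in("wrist","piston_small")])
P=cloud(d);g=(.449,-.017)
m=(P[...,2]>.068)&(P[...,2]<.085)&(np.hypot(P[...,0]-g[0],P[...,1]-g[1])<.03)
print(m.sum(),np.median(P[m],0),(P[m].max(0)+P[m].min(0))/2)
t=capture("side"); P=cloud(t)
m=(np.hypot(P[...,0]-b[0],P[...,1]-b[1])<.012); print("stem top z",np.sort(P[m][:,2])[-8:].round(3),P[m&(P[...,2]>.08)].mean(0),b)
i=t["image"][200:310,180:320]
cv2.imwrite("pics/s1.png",np.hstack([cv2.resize(d["image"],(520,390)),cv2.resize(i,(280,390))])); print(current_clock())
E
```

```text
[(0.83, array([262., 140.]))]
151 [ 0.44770759 -0.01747016  0.07476866] [ 0.44756882 -0.01770008  0.07265075]
stem top z [0.088 0.088 0.089 0.089 0.089 0.09  0.09  0.09 ] [0.48955656 0.241744   0.08672728] [0.49154786 0.23810217]
12.3833
```

View pics/s1.png

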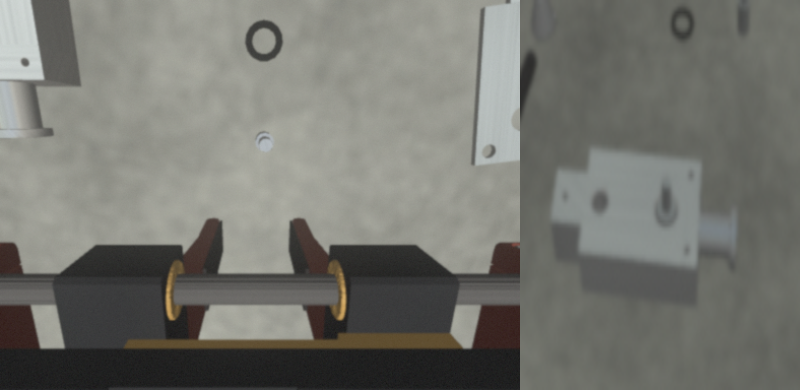

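The large piston stands in its bore with its stem top at 89 mm, so it is home. The thin piston is at native px (262,140). Inserting it now.

```bash
python3 - <<'E'
from ins import *
print(insert(np.array([.4477,-.0175]),.045))
E
```

```text
gap 0.0114767080147547 29.999244511127472
hit True [0.57872093 0.25786515 0.06127825] [-0.68797944  0.69202961  5.14749853] gap 0.011171550305288542 17.3
True
```

```bash
python3 - <<'E'
from ins import *
import pickle
move_gripper(.04); b=b2w(.045); servo_line([*b,.13],rate=.25)
move_ptp([.53,-.27,.19],down(.25)); sleep(.1); d=capture("wrist"); pickle.dump(d,open("c.pkl","wb"))
for s in silhouettes("wrist","cover")[:2]: print(s["conf"],np.round(s["xy"]),s["region"].sum()); 
t=capture("side"); P=cloud(t)
for x in (-.045,.045):
    b=b2w(x); m=(np.hypot(P[...,0]-b[0],P[...,1]-b[1])<.012)&(P[...,2]>.07); print("stem",np.sort(P[m][:,2])[-5:].round(3))
i=t["image"][200:310,180:320]
cv2.imwrite("pics/c1.png",np.hstack([cv2.resize(d["image"],(520,390)),cv2.resize(i,(280,390))])); print(current_clock())
E
```

```text
0.83 [255. 134.] 11052
stem [0.089 0.089 0.089 0.09  0.091]
stem [0.09  0.09  0.091 0.091 0.091]
20.5417
```

View pics/c1.png

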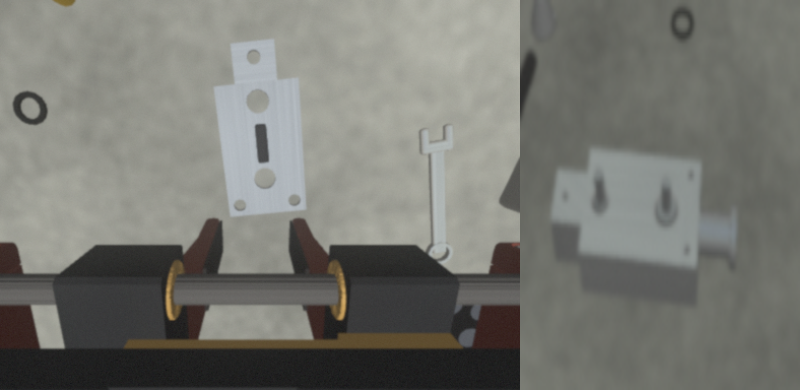

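Both stems stand at about 90 mm, so both pistons are home. Cover holes are at native px a (236,202), b (290,197) and c (249,56), with windows at (254,99) and (260,175).

```bash
python3 - <<'E'
from ins import *
import pickle
d=pickle.load(open("c.pkl","rb"))
sil=np.zeros((384,512),np.uint8); g=cv2.cvtColor(d["image"],cv2.COLOR_BGR2GRAY)
uv=[];
for p,w in (((236,202),7),((290,197),7),((249.5,55.5),8),((260.5,175),13),((254,99),13)):
    u,v=np.round(p).astype(int); s=g[v-w:v+w+1,u-w:u+w+1].copy()
    _,m=cv2.threshold(s,0,255,cv2.THRESH_OTSU|cv2.THRESH_BINARY_INV)
    n,l,st,c=cv2.connectedComponentsWithStats(m); k=l[w,w]; uv.append(c[k]+[u-w,v-w]); print(k,st[k],uv[-1].round(1))
M=np.array([[-.076,.034],[-.076,-.034],[.092,0],[-.045,0],[.045,0]])
W=np.array([at_z(d,p,.003)[:2] for p in uv]);th,t,r=rigid(M,W);print("cover",th,t,r.round(4).tolist())
P=cloud(d);m=(P[...,2]>.04)&(P[...,2]<.056)&(np.hypot(P[...,0]-t[0],P[...,1]-t[1])<.035)
print("lug",m.sum(),(P[m].max(0)+P[m].min(0))/2,np.median(P[m],0), np.median(P[(abs(P[...,2]-.006)<.006)&(np.hypot(P[...,0]-t[0],P[...,1]-t[1])<.08)],0))
rc=cv2.minAreaRect(P[m][:,:2].astype(np.float32)*1000);print(rc)
E
```

```text
1 [  1   2  12  11 108] [235.8 202.1]
1 [  1   2  12  11 106] [289.6 196.9]
1 [  1   0  13  15 151] [249.1  55.3]
1 [  3   4  22  20 344] [260.5 175.6]
1 [  1   2  23  23 409] [253.3  98.9]
cover 0.3510500068797425 [ 0.5728086  -0.26552693] [[-0.0014, 0.0002], [-0.0009, -0.0009], [0.0017, 0.0006], [-0.0007, -0.0004], [0.0013, 0.0004]]
lug 418 [ 0.57303985 -0.26516112  0.04487928] [ 0.57376508 -0.26497049  0.04672533] [ 0.57805704 -0.26384754  0.00642443]
((573.1051635742188, -265.2044677734375), (39.94827651977539, 11.9085054397583), 20.216230392456055)
```

```bash
python3 - <<'E'
from ins import *
import pickle
p=np.array([.5730,-.2653]);q=down(.352)
move_ptp([*p,.08],q); servo_line([*p,.014],q,rate=.1); 
print(current_force()); move_gripper(0); print("gap",current_finger_gap(),current_grip_force())
servo_line([*p,.165],q,rate=.15); print(current_force())
move_ptp([*T,.165],down(TH)); sleep(.3)
d=capture("wrist"); pickle.dump(d,open("h1.pkl","wb")); cv2.imwrite("pics/h1.png",cv2.resize(d["image"],(800,600)))
s=capture("side"); pickle.dump(s,open("hs1.pkl","wb"))
print(current_position(),current_finger_gap(),current_clock())
P=cloud(d); c,sn=np.cos(TH),np.sin(TH); q=(P[...,:2]-T)@np.array([[c,-sn],[sn,c]])
m=(P[...,2]>.13)&(P[...,2]<.18)&(q[...,0]>-.1)&(q[...,0]<.12)&(abs(q[...,1])<.06)
m&=(abs(q[...,0])>.028)
A=np.c_[q[m],np.ones(m.sum())]; 
co=np.linalg.lstsq(A,P[m][:,2],rcond=None)[0]
for _ in range(3):
    r=P[m][:,2]-A@co; k=abs(r)<.003; co=np.linalg.lstsq(A[k],P[m][k,2],rcond=None)[0]
print("plane slopes x,y, z",co.round(4),k.sum(),m.sum(), "expected z",.165-.014+.006)
E
```

```text
[ 0.14641354 -0.12763826  0.26101743]
gap 0.011568227429310386 30.0005105137825
[-0.49751927  0.00575194 -3.52823438]
[0.5356049  0.24778803 0.16499825] 0.011787311037051043 25.8667
plane slopes x,y, z [ 0.0006 -0.0009  0.1575] 16206 16323 expected z 0.157
```

View pics/h1.png

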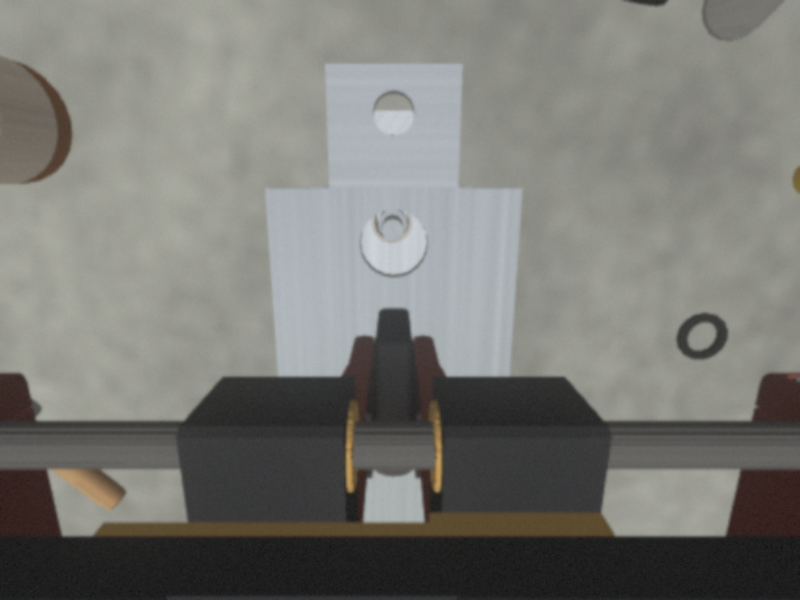

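The plate is level (slopes under 0.001) and held the right way round. Hole c is at (393,113) and the small window at (393,241) in the 800 px picture. I'll measure the cover's offset in block coordinates.

```bash
python3 - <<'E'
from ins import *
import pickle
d=pickle.load(open("h1.pkl","rb"));P=cloud(d);c,s=np.cos(TH),np.sin(TH);B=np.array([[c,-s],[s,c]])
g=cv2.cvtColor(d["image"],cv2.COLOR_BGR2GRAY)
q=(P[...,:2]-T)@B; m=(P[...,2]>.152)&(P[...,2]<.163)&(abs(q[...,1])<.07)&(q[...,0]<.13)
print("TCP in block",(np.array(current_position())[:2]-T)@B)
for lo,hi in ((.072,.104),(.035,.06)):
    k=m&(q[...,0]>lo)&(q[...,0]<hi)
    # per-row edges
    for sgn in (1,-1):
        pts=[]
        for row in np.unique(np.where(k)[0]):
            qq=q[row][k[row]]; i=np.argmax(sgn*qq[:,1]); pts.append(qq[i])
        pts=np.array(pts);f=np.polyfit(pts[:,0],pts[:,1],1); print(lo,sgn,"y",np.median(pts[:,1]).round(4),"slope",f[0].round(4))
k=m&(abs(q[...,1])<.02); col=[]
for u in np.unique(np.where(k)[1]): col.append(q[:,u][k[:,u]][:,0].max())
print("front x",np.median(col))
# depth holes
for x0,R0,n in ((.092,.0075,"c"),(.045,.013,"win")):
    z=d["range_z"]; inv=(~m).astype(np.uint8)
    X=np.append(b2w(x0),.157); pc=d["R"]@X+d["t"]; u,v=(d["intrinsics"]@pc/pc[2])[:2]
    n_,l,st,ce=cv2.connectedComponentsWithStats(inv); kk=l[int(round(v)),int(round(u))]
    mm=l==kk; vv,uu=np.where(mm); e=np.array([at_z(d,p,.157)[:2] for p in zip(uu,vv)]); e=(e-T)@B
    print(n,st[kk],"expected px",u,v,"centre at top", (e.max(0)+e.min(0))/2, e.mean(0))
E
```

```text
TCP in block [ 0.00010809 -0.00031371]
0.072 1 y 0.0227 slope -0.0007
0.072 -1 y -0.0248 slope -0.0004
0.035 1 y 0.0466 slope 0.0589
0.035 -1 y -0.0487 slope -0.1258
front x 0.10797890667717441
c [239  60  26  27 539] expected px 249.56969415945107 72.5892465942001 centre at top [ 0.09171184 -0.00108185] [ 0.09188301 -0.00109588]
win [ 231  135   42   41 1363] expected px 249.76101873461718 156.21781091346105 centre at top [ 0.04552159 -0.00105291] [ 0.045897   -0.00105304]
```

```bash
python3 - <<'E'
from ins import *
import pickle
p=b2w(0,.0005); q=down(TH)
print(servo_line([*p,.0843],q,rate=.08,contact_N=6)); sleep(.4)
d=capture("wrist"); s=capture("side"); t=capture("top"); pickle.dump((d,s,t),open("f.pkl","wb"))
print(current_position(),current_force(),current_finger_gap(),np.abs(current_qvel()).max(),current_clock())
a=cv2.resize(d["image"][20:220,150:350],(400,400)); b=cv2.resize(s["image"][190:330,170:310],(400,400),interpolation=cv2.INTER_CUBIC)
cv2.imwrite("pics/f.png",np.hstack([a,b]))
P=cloud(d);c_,s_=np.cos(TH),np.sin(TH);q=(P[...,:2]-T)@np.array([[c_,-s_],[s_,c_]])
m=(P[...,2]>.070)&(P[...,2]<.082)&(q[...,0]>.03)&(q[...,0]<.107)&(abs(q[...,1])<.045)
A=np.c_[q[m],np.ones(m.sum())];print(np.linalg.lstsq(A,P[m][:,2],rcond=None)[0].round(4))
E
```

```text
False
[0.53530685 0.24853862 0.08431594] [-0.27402524  0.39954755 -3.32779479] 0.012171804359569941 0.0016996808452008315 27.575
[ 0.0014 -0.001   0.077 ]
```

View pics/f.png

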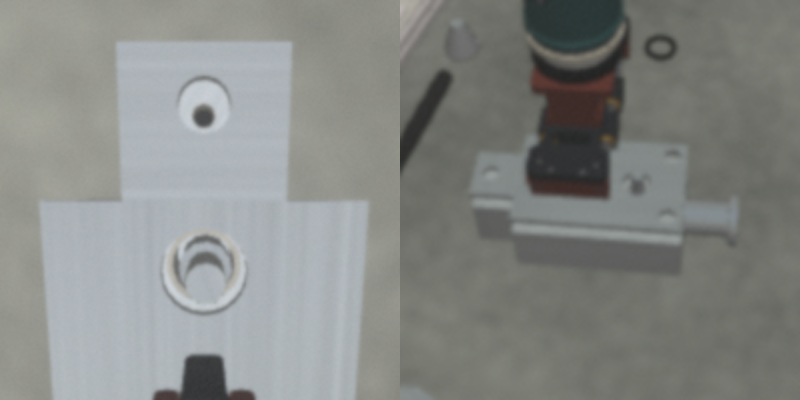

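The wrist crop (left) shows the thread dark and whole inside hole c: hole at (204,104), thread at (203,116). The side crop shows the plate parallel above the block with the stem through its window. One numeric check, correcting for parallax.

```bash
python3 - <<'E'
from ins import *
import pickle
d,s,t=pickle.load(open("f.pkl","rb"));c,sn=np.cos(TH),np.sin(TH);B=np.array([[c,-sn],[sn,c]])
f=lambda d,p,z:((at_z(d,p,z)[:2]-T)@B).round(4)
th=dark_blob(d["image"],(251.5,78),4); print("thread",th,f(d,th,.055))
P=cloud(d);m=(P[...,2]<.069).astype(np.uint8);n,l,st,ce=cv2.connectedComponentsWithStats(m);k=l[76,252];v,u=np.where(l==k)
e=np.array([f(d,p,.0763) for p in zip(u,v)]);print("hole c top",st[k],(e.max(0)+e.min(0))/2)
# side view: block-top threads can't be seen fully; compare plate outline & holes with prediction
im=cv2.resize(s["image"],None,fx=4,fy=4,interpolation=cv2.INTER_CUBIC)
def pr(x,y,z):
    X=np.append(b2w(x,y),z);p=s["R"]@X+s["t"];return tuple(np.round((s["intrinsics"]@p/p[2])[:2]*4+1.5).astype(int).tolist())
out=[(-.09,-.048),(.066,-.048),(.066,-.024),(.108,-.024),(.108,.024),(.066,.024),(.066,.048),(-.09,.048)]
cv2.polylines(im,[np.array([pr(x,y,.0763) for x,y in out])],True,(0,0,255),1)
for x,y in ((-.076,.034),(-.076,-.034),(.092,0)):
    cv2.polylines(im,[np.array([pr(x+.0075*np.cos(a),y+.0075*np.sin(a),.0763) for a in np.linspace(0,6.3,30)])],True,(0,255,0),1)
    cv2.polylines(im,[np.array([pr(x+.0035*np.cos(a),y+.0035*np.sin(a),.055) for a in np.linspace(0,6.3,30)])],True,(255,0,0),1)
cv2.imwrite("pics/g.png",im[930:1190,750:1230])
E
```

```text
thread [nan nan] [nan nan]
hole c top [239  60  26  27 529] [9.17e-02 5.00e-05]fit.py:9: RuntimeWarning: invalid value encountered in scalar divide
  yy,xx=np.mgrid[-w:w+1,-w:w+1]; return np.array([u+(k*xx).sum()/k.sum(),v+(k*yy).sum()/k.sum()])
```

View pics/g.png

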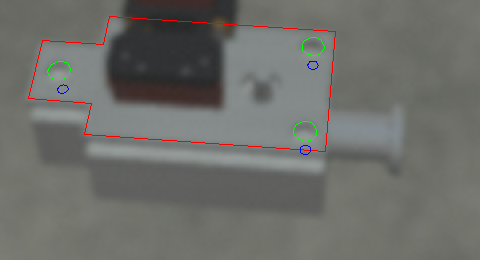

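The predicted outline and holes lie on the plate in the side view at all three holes. A final thread reading, then hand in.

```bash
python3 - <<'E'
from ins import *
import pickle
d,s,t=pickle.load(open("f.pkl","rb"));c,sn=np.cos(TH),np.sin(TH);B=np.array([[c,-sn],[sn,c]])
th=dark_blob(d["image"],(251.5,78),8); e=(at_z(d,th,.055)[:2]-T)@B; print(th,e)
if np.hypot(*(e-[.0917,0]))<.002:
    print(current_finger_gap(),current_position(),current_clock()); print(close_job())
E
```

```text
[251.37201195  77.89624834] [0.09181771 0.00013739]
0.012171804359569941 [0.53530685 0.24853862 0.08431594] 27.575
the job is handed in; nothing more can be done
None
```

I handed the job in at about 28 s: both pistons went home in order, and the cover is held level about 15 mm above the block, with thread c measured within 0.2 mm of its hole's centre. Holes a and b could only be checked against the predicted outline in the side view, which they matched.

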